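# Wind a labelling jig's fence to its hidden index notch and pin it

## Robot

A 6-joint arm with a two-finger parallel gripper is mounted at the origin on a cart in front of the work surface, level with it; the furniture and walls round the work are solid. World frame = base frame: x ahead of the robot, y to its left, z up, the work surface at z = 0. Lengths are in m, angles in rad, forces in N, time in s.
With the tool pointing down it reaches from about 0.275 to 0.825 m from the base axis. Payload 4.9 kg.
Tool frame: the origin (TCP) lies midway between the tips of the shut fingers; the grasp point (between the pads) lies 19 mm behind it (bot.grip_depth is the distance from the TCP to the grasp point, in m); z points along the fingers, y is the line along which they close (so a half turn about z gives the same grasp; the last joint's range is limited). The gripper opens to 85 mm and grips with 20 to 120 N. Pads are 22 mm wide; open, the fingers measure 114 mm over their backs; the gripper's body (76 mm by 85 mm) begins 54 mm behind the grasp point. The pads swing forward as they close: fully open they stand 13 mm farther back than shut.
Start: joints at [-0.134, 0.326, -0.193, 1.052, 0, 1.437], TCP at [0.55, 0, 0.231] pointing down, gripper open.
Joint ranges: [-2.65, 2.65], [-0.97, 1.79], [-1.3, 1.35], [-1.93, 2.1], [-1.47, 1.37], [-3.14, 3.14]. Speed limits (rad/s): [2.57, 2.57, 3.14, 3.14, 3.14, 3.14].

## Interface

Orientations are given as a unit quaternion [w, x, y, z].
In Python, from cell import bot gives the robot as it stands. Calls block until the motion is done:
- bot.move_pose(position, orientation): joint-space move of the TCP to a pose.
- bot.move_linear(position, speed=0.15, rotation=None, until_force=None): straight line of the TCP; rotation=None keeps the orientation; speed is the mean speed in m/s. With until_force (N) it stops when the force on the tool has changed by that much, and returns True; else False.
- bot.goto_joints(angles): joint-space move.
- bot.set_gripper(opening, grasp_force=None): opening from 0.0 (shut) to 1.0 (fully open); grasp_force is the grip in N (None keeps the last); returns when the fingers have stopped.
- bot.wait(seconds).
- bot.solve_ik(position, orientation): joint angles nearest the present ones, or None.
- bot.camera(name): name is "scene" or "side" or "wrist"; returns the picture (400x640x3 uint8, red, green, blue); there is no depth.
- bot.calibration(name): a dict with "mtx" (3x3 intrinsics, pixels), "extrinsics" (4x4, takes a point from world to camera coordinates); the wrist camera has in their place "hand_eye" (4x4, takes a point from camera to tool coordinates, whose origin is the TCP and whose axes are the flange's). Camera axes: x right, y down, z forward; pixel columns grow to the right and rows downward; lengths in m; the calibration is good to about 2 mm. The wrist camera is an equidistant fisheye: a pixel r from the principal point sees the ray r / f radians off the axis. A picture is of the moment at which its call begins: read the wrist's pose just before it. calibration takes no time and is no camera call.
A pose or a line that the arm cannot do raises bot.PlanningError and nothing moves.
- bot.close_job(): hands the job in; it is judged then, once.
Trained networks look in the newest picture that a camera, given by its name, has taken for a name from the list of things; names that differ only in an ending like _2 or _b are one class to them, and where a whole thing is asked for, a point or a joint stands for the part that bears it (a point fixed in the world has none). Each returns a list of dicts, best first, with "confidence" (0 to 1); they miss things now and then, are a little off and sometimes report something else, mostly with a low value. They report only what shows in the picture. A call takes as long as a camera call.
- bot.search_frame(camera, thing): "bbox" ([left, top, width, height] in pixels, round what is visible of it).
Readings, each from a call of its own:
- bot.read_clock(): time.
- bot.read_joint_positions(): joint angles.
- bot.read_joint_vel(): joint speeds.
- bot.read_joint_efforts(): joint torques, N m.
- bot.read_position(): TCP position.
- bot.read_tool_rot(): TCP orientation.
- bot.read_ft_force(): force on the tool from outside, world axes, zero at the start.
- bot.read_moment(): the same for the moment, N m.
- bot.read_gripper_width(): opening from 0.0 (shut) to 1.0 (fully open).
- bot.read_finger_force(): force on a finger pad.
Only numpy, scipy, OpenCV 4.12 (cv2) and the standard library are available. Lean on these libraries where they do the work, as an engineer would, in place of code of your own. Each camera call takes 0.05 s, during which the arm holds its last target. There are 200 camera calls.

## Task

Change the pouch labelling jig over to the next, narrower pouch: pull the index pin up clear, turn the wing knob slowly clockwise until you feel the slide drop into its next notch, which cannot be seen, and push the index pin down fully home in it. Never press the pin hard on the blank strip or force the knob against the pin, do not wind the slide on to its end stop, and leave the things around the jig where they are.

Things in the scene. Friction and masses are not known exactly. Their poses are not given: they have to be found in the camera images.
- jig: pouch labelling jig, fixed, 210 (x) x 270 (y) x 48 mm: steel bed, fixed fence along x with its face at y -109, and along its robot-side edge a closed grey gear housing 68 deep, top at z 48, with wing knob and index pin on it. Origin: middle of its foot; x away from the robot, y left, z up. A rack bar in the housing carries the sliding fence; 1 rad of knob = 34 mm of fence
- knob: black wing knob, upright axis, on the housing; origin on the axis at the housing top (jig x -71, y 68, z 48). Grip bar 52 x 14 mm along the knob's own x, from 15 to 47 above the origin, over a 48 mm disc. Starts 0.55 rad anticlockwise of the jig's x, seen from above. Clockwise winds the sliding fence towards the fixed one; stops at the start and at 60 mm (1.76 rad)
- knob_grip (a point): point on the knob's axis, 33 mm above the housing top, mid-height of the grip bar. A spring roller in the housing rides on the slide's index strip. It starts in the old notch and breaks out at up to 0.7 N m within 0.1 rad; then even drag, about 0.15 N m while moving; at rest between small steps the felt moment settles near nil (within 0.05)
- index_pin: friction-held index pin with a black round pull cap (27 mm across, 15 to 40 mm above the housing top when home, on a 10 mm stem), upright; origin on its axis, at the housing top when home (jig x -71, y -68, z 48). Starts home in the old notch, locking the slide. Slides up 14 mm along z against about 5 N and stays where left; clear of the strip from 7 mm up (lift it 10 or more)
- pin_top (a point): middle of the flat top of the index pin's cap, 40 mm above the housing top when the pin is home. Pushed down over a notch the pin goes all the way home; over blank strip it stops about 6.5 mm high. Its round 5.4 mm tip enters the 6.4 mm notch up to about 1 mm off centre. Keep its push on blank strip below 15 N
- fence: sliding steel fence, 126 x 10 x 32 mm along the jig's x; origin at the foot of its face, jig y 100 at the start; moves to -y, end stop y 40, keep above y 43. The next notch lies 28 to 48 mm (0.83 to 1.41 rad) on, unmarked. Over the last 3 mm the moment dips about 0.1 N m or more below even (it pulls ahead), is back at the middle, then climbs to 0.6. Let go near the middle it centres itself
- label_roll: white label roll, 92 mm across, 52 high, upright, loose beside the jig's -y end; origin under its middle. Bystander
- tally_counter: small round tally counter, 68 x 55 x 24 mm, loose beside the jig; origin under it. Bystander
- date_stamp: black date stamp, 35 x 46 x 100 mm, standing loose beside the jig; origin under its middle. Bystander
- marker_pen: marker pen, 140 mm long, 17 thick, lying loose between jig and robot along its own y; origin under its middle. Bystander

How it is judged:
By the outcome, as a careful person would: the job done as asked, in the order asked, and still so for the second after the job is handed in, with the robot touching nothing.
It also fails if it takes over 72 s, if anything falls off the work surface, if the arm or the gripper's body presses on something with over 40 N, if the wrist force passes 120 N, or if a joint passes its speed limit or range.

## Working session

There is one attempt and no reset: what is moved stays moved. The work goes in short steps, each a Python script; the robot and the scene stay as the last script left them, time stands still between calls to the robot, and variables do not carry over. Pictures are saved under pics/ and viewed, at most 10 in all, crops included, and the job is handed in when it is done.

```bash
mkdir -p pics; ls
python3 - <<'E'
from cell import bot
import cv2,numpy as np
for c in ["scene","side","wrist"]:
    im=bot.camera(c); cv2.imwrite(f"pics/{c}0.png",im[:,:,::-1])
    K=bot.calibration(c); print(c,{k:np.round(v,4).tolist() for k,v in K.items() if hasattr(v,'__len__')})
    for t in ["jig","knob","index_pin","fence"]+(["label_roll","tally_counter","date_stamp","marker_pen"] if c!="wrist" else []):
        print(t,[(np.round(d["bbox"]).tolist(),round(d["confidence"],2)) for d in bot.search_frame(c,t)[:2]])
print(bot.read_position(),bot.read_tool_rot(),bot.read_clock(),bot.grip_depth)
a=cv2.imread("pics/scene0.png");b=cv2.imread("pics/wrist0.png")
E
```

```text
pics
scene {'mtx': [[439.7425, 0.0, 309.8574], [0.0, 439.7425, 200.7008], [0.0, 0.0, 1.0]], 'extrinsics': [[0.8344, -0.5507, 0.0224, -0.4864], [-0.3203, -0.5175, -0.7935, 0.2128], [0.4485, 0.655, -0.6082, 0.682], [0.0, 0.0, 0.0, 1.0]]}
jig [([246.0, 179.0, 142.0, 118.0], 0.81), ([258.0, 180.0, 20.0, 28.0], 0.37)]
knob [([256.0, 179.0, 22.0, 29.0], 0.6)]
index_pin [([247.0, 177.0, 141.0, 120.0], 0.65), ([277.0, 225.0, 21.0, 21.0], 0.49)]
fence [([281.0, 181.0, 57.0, 21.0], 0.97)]
label_roll [([326.0, 271.0, 59.0, 66.0], 0.96)]
tally_counter [([279.0, 314.0, 41.0, 34.0], 0.97)]
date_stamp [([227.0, 212.0, 11.0, 48.0], 0.66), ([391.0, 257.0, 36.0, 52.0], 0.57)]
marker_pen [([230.0, 211.0, 11.0, 48.0], 0.74)]
side {'mtx': [[456.5997, 0.0, 316.7112], [0.0, 456.5997, 198.3152], [0.0, 0.0, 1.0]], 'extrinsics': [[0.9811, -0.1924, 0.0229, -0.5668], [-0.0526, -0.3781, -0.9243, 0.0982], [0.1864, 0.9056, -0.381, 0.8668], [0.0, 0.0, 0.0, 1.0]]}
jig [([241.0, 187.0, 118.0, 92.0], 0.66)]
knob [([262.0, 183.0, 21.0, 26.0], 0.85)]
index_pin [([256.0, 218.0, 14.0, 17.0], 0.53), ([270.0, 261.0, 59.0, 51.0], 0.29)]
fence [([294.0, 201.0, 60.0, 21.0], 0.65)]
label_roll [([269.0, 260.0, 64.0, 52.0], 0.88), ([218.0, 210.0, 34.0, 37.0], 0.72)]
tally_counter [([211.0, 289.0, 45.0, 29.0], 0.81)]
date_stamp [([340.0, 256.0, 36.0, 56.0], 0.89), ([258.0, 185.0, 26.0, 21.0], 0.27)]
marker_pen [([219.0, 210.0, 32.0, 40.0], 0.79)]
wrist {'mtx': [[309.7069, 0.0, 316.5935], [0.0, 309.7069, 202.5683], [0.0, 0.0, 1.0]], 'hand_eye': [[0.0009, -0.9565, -0.2916, 0.0735], [1.0, 0.0009, 0.0003, 0.0005], [-0.0, -0.2916, 0.9565, -0.1428], [0.0, 0.0, 0.0, 1.0]]}
jig [([218.0, 94.0, 205.0, 229.0], 0.79)]
knob [([229.0, 139.0, 55.0, 46.0], 0.94)]
index_pin [([232.0, 269.0, 17.0, 25.0], 0.67)]
fence [([300.0, 112.0, 121.0, 58.0], 0.64)]
[ 5.50037644e-01 -3.30189908e-06  2.31301141e-01] [2.55647412e-05 7.07103795e-01 7.07109767e-01 4.69631143e-06] 1.15 0.0187
```

```bash
cat > h.py <<'E'
from cell import bot
import numpy as np, cv2
from scipy.spatial.transform import Rotation as R
def rot(q): return R.from_quat([q[1],q[2],q[3],q[0]])
def wpose(): return bot.read_position(), bot.read_tool_rot()
def wray(px,pose):
    K=bot.calibration("wrist");M=K["mtx"];H=np.array(K["hand_eye"])
    d=(np.array(px)-[M[0][2],M[1][2]])/M[0][0]; th=np.hypot(*d)
    v=np.array([*(np.sin(th)*d/(th+1e-12)),np.cos(th)])
    r=rot(pose[1]); return np.array(pose[0])+r.apply(H[:3,3]), r.apply(H[:3,:3]@v)
def sray(px,c):
    K=bot.calibration(c);E=np.array(K["extrinsics"]);d=np.linalg.inv(K["mtx"])@[*px,1]
    return -E[:3,:3].T@E[:3,3], E[:3,:3].T@d
def atz(ray,z): o,d=ray; return o+d*(z-o[2])/d[2]
def down(a): # tool y (closing line) at world angle a; tool z down
    y=np.array([np.cos(a),np.sin(a),0]);z=np.array([0,0,-1.]);x=np.cross(y,z)
    q=R.from_matrix(np.c_[x,y,z]).as_quat(); return [q[3],*q[:3]]
E
python3 - <<'E'
from h import *
p=wpose()
c=lambda b:(b[0]+b[2]/2,b[1]+b[3]/2)
print("wrist knob",atz(wray(c([229,139,55,46]),p),.08),"pin",atz(wray(c([232,269,17,25]),p),.075))
for cam,k,pn in [("scene",[256,179,22,29],[277,225,21,21]),("side",[262,183,21,26],[256,218,14,17])]:
    print(cam,atz(sray(c(k),cam),.07),atz(sray(c(pn),cam),.072))
im=np.vstack([cv2.imread("pics/wrist0.png")[80:340,180:450],]);im=cv2.resize(im,None,fx=2,fy=2)
cv2.imwrite("pics/a.png",im)
cv2.imwrite("pics/b.png",cv2.resize(cv2.imread("pics/scene0.png")[150:370,180:460],None,fx=2.5,fy=2.5))
E
```

```text
wrist knob [0.49218952 0.02503442 0.08      ] pin [ 0.46343201 -0.11238337  0.075     ]
scene [0.49512957 0.02522507 0.07      ] [ 0.46411879 -0.10530542  0.072     ]
side [0.48777889 0.03367623 0.07      ] [ 0.45526598 -0.11368193  0.072     ]
```

View pics/a.png

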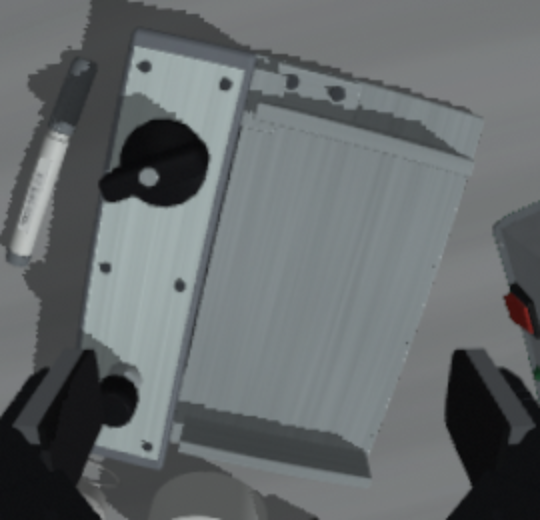

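View pics/b.png

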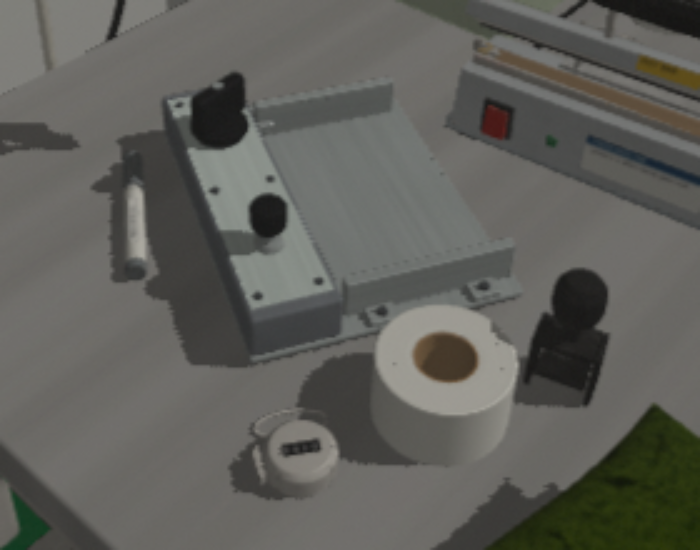

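The wrist crop shows the knob at crop (160,165), the pin cap at (118,400) partly behind a finger, and the jig turned about −0.21 rad. The scene view agrees. I'll go above the pin and look closer.

Run:
```python
from h import *
bot.set_gripper(0.75)
a=-0.21
bot.move_pose([.464,-.110,.150],down(a))
p=wpose(); im=bot.camera("wrist"); cv2.imwrite("pics/w1.png",im[:,:,::-1])
c=lambda b:(b[0]+b[2]/2,b[1]+b[3]/2)
for t,z in [("index_pin",.08),("knob",.085)]:
    for d in bot.search_frame("wrist",t)[:2]: print(t,np.round(d["bbox"]),d["confidence"],atz(wray(c(d["bbox"]),p),z))
print(p,bot.read_joint_positions(),bot.read_clock(),bot.read_ft_force())
for ang in (1.91,0.5,-1.23,-2.64):print(ang,bot.solve_ik([.492,.025,.062],down(ang)))
cv2.imwrite("pics/c.png",im[:,120:520,::-1])
```

```text
knob [277.   0.  76.  63.] 0.95 [0.49172639 0.01542955 0.085     ]
(array([ 0.46519028, -0.11011601,  0.15080367]), array([6.25917191e-04, 7.77273092e-01, 6.29162635e-01, 7.25835720e-04])) [-3.85654434e-01  2.68695587e-01 -4.97165190e-01  8.02218863e-01
  3.46019685e-04  1.39312836e+00] 2.3417 [-0.08533849  0.39268605 -0.1896197 ]
1.91 [-0.09919285  0.41190642 -0.56249326  0.59639664  0.         -0.43839652]
0.5 [-0.09919285  0.41190642 -0.56249326  0.59639664  0.          0.97160348]
-1.23 [-0.09919285  0.41190642 -0.56249326  0.59639664  0.          2.70160348]
-2.64 [-0.09919285  0.41190642 -0.56249326  0.59639664  0.         -2.17158183]
```

View pics/c.png

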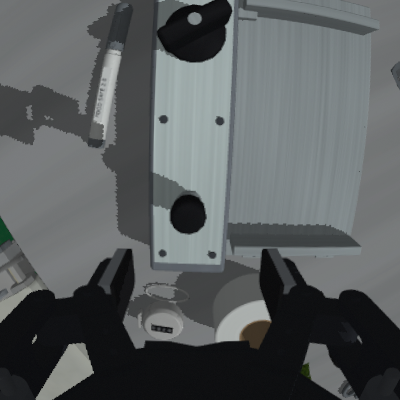

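The picture shows the pin cap at (308,214) in full-image pixels, and the knob's light axis dot at (315,18). The housing edges run nearly vertical, so the yaw is right.

Run:
```python
from h import *
p=wpose()
im=cv2.imread("pics/w1.png"); g=cv2.cvtColor(im,cv2.COLOR_BGR2GRAY)
m=(g[180:245,275:345]<40).astype(np.uint8)
n,l,s,ct=cv2.connectedComponentsWithStats(m);i=1+np.argmax(s[1:,4]);pc=ct[i]+[275,180];print(s[i],pc)
P=atz(wray(pc,p),.078)
K=atz(wray((314.5,18),p),.095)
print("pin",P,"knob",K,"dist",np.linalg.norm((K-P)[:2]),"yaw",np.arctan2(-(K-P)[0],(K-P)[1]))
for q in [(283,119),(340,121),(282,254),(332,254)]: print(atz(wray(q,p),.048))
# left/right housing edges, bar ends
for q in [(160+120,33),(230+120,8)]: print("bar",atz(wray(q,p),.095))
w=im[0:70,260:380]; cv2.imwrite("pics/d.png",cv2.resize(np.vstack([w,im[185:255,260:380]]),None,fx=4,fy=4))
```

```text
[  16   15   35   38 1059] [307.52313503 213.83758263]
pin [ 0.46010305 -0.10924418  0.078     ] knob [0.49326501 0.02277028 0.095     ] dist 0.13611588238388034 yaw -0.24610720417222728
[ 0.45489416 -0.03832689  0.048     ]
[ 0.49844048 -0.04923981  0.048     ]
[ 0.42682883 -0.15141382  0.048     ]
[ 0.47018559 -0.16040893  0.048     ]
bar [0.46985653 0.01756108 0.095     ]
bar [0.51699059 0.02558407 0.095     ]
```

View pics/d.png

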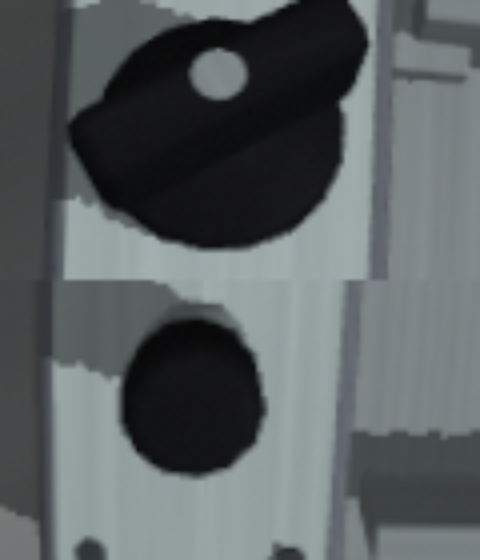

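Run:
```python
from h import *
q=down(-0.245); x,y=.4602,-.1092
bot.move_pose([x,y,.11],q)
print(bot.move_linear([x,y,.061],speed=.08,until_force=8),bot.read_position())
f0=bot.read_ft_force()
bot.set_gripper(0.0,30)
print("grip w",bot.read_gripper_width(),bot.read_finger_force(),np.round(bot.read_ft_force(),1),bot.read_position())
z0=bot.read_position()[2]
for dz in (.004,.008,.0118):
    bot.move_linear([x,y,.061+dz],speed=.03); print(bot.read_position()[2]-z0,np.round(bot.read_ft_force(),1),bot.read_gripper_width())
bot.set_gripper(0.7)
bot.move_linear([x,y,.125],speed=.15)
print(bot.read_clock(),bot.read_ft_force())
p=wpose();print(p);im=bot.camera("wrist");cv2.imwrite("pics/w2.png",im[:,:,::-1])
cv2.imwrite("pics/e.png",im[:,120:520,::-1])
```

```text
False [ 0.46064304 -0.10938316  0.06142751]
grip w 0.2937675226439175 29.352408126324008 [-4.2 -0.2  7.4] [ 0.45898622 -0.10895706  0.06149437]
0.0034788122132813765 [-4.8  0.3  2.5] 0.29286499984207015
0.007434896744532432 [-5.8  0.2  0.8] 0.2901816080468518
0.011392274651143966 [-6.1 -0.2  0.1] 0.2916068967417841
5.6083 [-0.7002178  -0.00153961 -0.50581154]
(array([ 0.46034795, -0.10924245,  0.12490798]), array([3.27196046e-04, 7.88210128e-01, 6.15406080e-01, 2.07970175e-04]))
```

View pics/e.png

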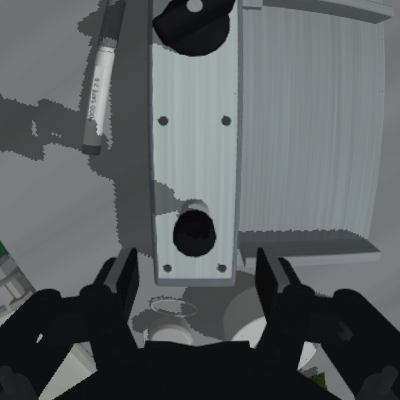

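Run:
```python
from h import *
p=wpose()
im=cv2.imread("pics/w2.png"); g=cv2.cvtColor(im,cv2.COLOR_BGR2GRAY)
m=(g[190:262,285:345]<40).astype(np.uint8)
n,l,s,ct=cv2.connectedComponentsWithStats(m);i=1+np.argmax(s[1:,4]);pc=ct[i]+[285,190];print(s[i],pc)
for z in(.078,.084,.090):print(z,atz(wray(pc,p),z))
ko=wray((314,5),p);print("knob",atz(ko,.095))
```

```text
[   9   20   42   46 1530] [313.92418301 233.09607843]
0.078 [ 0.45752104 -0.11364787  0.078     ]
0.084 [ 0.4581829  -0.11123923  0.084     ]
0.09 [ 0.45884477 -0.1088306   0.09      ]
knob [0.491688   0.02212154 0.095     ]
```

Reprojection puts the cap centre at z≈0.090 over the pin's axis, so the pin is up about 12 mm. Next I grip the knob.

Run:
```python
from h import *
q=down(0.305+np.pi/2); x,y=.4924,.0226
bot.set_gripper(0.6)
bot.move_pose([x,y,.135],q)
print(bot.move_linear([x,y,.068],speed=.08,until_force=8),bot.read_position())
print(np.round(bot.read_ft_force(),1),np.round(bot.read_moment(),3))
bot.set_gripper(0.0,80);bot.wait(.3)
print("grip",bot.read_gripper_width(),bot.read_finger_force(),np.round(bot.read_ft_force(),1),np.round(bot.read_moment(),3),bot.read_position())
j=bot.read_joint_positions();print(np.round(j,4),bot.solve_ik([x,y,.068],q),bot.read_clock())
```

```text
False [0.49283982 0.02254922 0.06836913]
[ 0.  -0.1  0.2] [ 0.004 -0.051 -0.052]
grip 0.14745249755681056 78.1192696094513 [-1.   0.4  6.1] [ 0.279  0.276 -0.087] [0.49264403 0.02291537 0.06864348]
[-0.1038  0.4023 -0.5556  0.6122  0.0008 -0.4089] [-0.1040098   0.40334628 -0.55604148  0.61140857  0.         -0.4090098 ] 9.225
```

```bash
cat >> h.py <<'E'
J0=np.array([-0.1040098,0.40334628,-0.55604148,0.61140857,0.,-0.4090098])
def turn(t,w=.15):
    j=J0.copy(); j[5]+=t; bot.goto_joints(list(j)); m1=bot.read_moment()[2]; bot.wait(w)
    print(round(t,3),"j6",round(bot.read_joint_positions()[5]-J0[5],3),"Mz mov %.3f rest %.3f"%(m1,bot.read_moment()[2]),np.round(bot.read_ft_force(),1),round(bot.read_clock(),2),flush=True)
E
python3 - <<'E'
from h import *
for t in (.03,.06,.09,.12,.16,.20,.25,.30): turn(t)
E
```

```text
0.03 j6 0.03 Mz mov -0.092 rest -0.109 [-1.1  1.8  6.2] 9.62
0.06 j6 0.06 Mz mov -0.030 rest -0.038 [-1.3  2.1  5.6] 10.03
0.09 j6 0.09 Mz mov -0.001 rest 0.050 [-2.7  1.2  6.3] 10.43
0.12 j6 0.12 Mz mov -0.015 rest -0.026 [-2.2  1.   5.5] 10.82
0.16 j6 0.16 Mz mov -0.083 rest -0.090 [-1.   1.   4.8] 11.22
0.2 j6 0.2 Mz mov -0.084 rest -0.118 [-1.2  0.5  4.5] 11.62
0.25 j6 0.25 Mz mov -0.103 rest -0.102 [-1.5  1.   4.4] 12.03
0.3 j6 0.3 Mz mov -0.095 rest -0.103 [-1.8  0.9  6. ] 12.43
```

Run:
```python
from h import *
im=bot.camera("wrist")[:,:,::-1]
im2=bot.camera("scene")[:,:,::-1]
print(bot.read_gripper_width(),bot.search_frame("scene","fence"))
a=cv2.imread("pics/scene0.png")[165:285,230:400]
cv2.imwrite("pics/f.png",np.hstack([cv2.resize(a,None,fx=2.3,fy=2.3),cv2.resize(im2[165:285,230:400],None,fx=2.3,fy=2.3)]))
```

```text
0.14893017609474016 [{'bbox': [284.4, 184.6, 54.1, 19.6], 'confidence': 0.92}]
```

View pics/f.png

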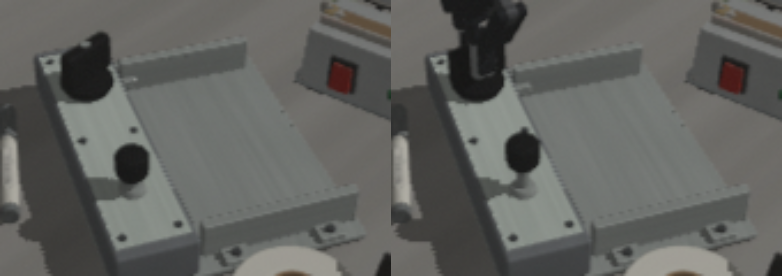

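The fence has moved by a few pixels, about 10 mm, and the pin stands clearly raised. I'll carry on, with fine steps from 0.76 rad.

Run:
```python
from h import *
for t in np.arange(.36,.75,.06): turn(t)
b=[]
def meas(t):
    j=J0.copy(); j[5]+=t; bot.goto_joints(list(j)); m1=bot.read_moment()[2]; bot.wait(.15)
    m=np.mean([bot.read_moment()[2] for _ in range(3)]); print("%.3f mov %.3f rest %.3f t %.2f"%(t,m1,m,bot.read_clock()),np.round(bot.read_ft_force(),1),flush=True); return m
t=.76
while t<1.42:
    m=meas(t)
    if len(b)>=3 and abs(m-np.median(b[-8:]))>.055: print("event");break
    b.append(m); t+=.02
```

```text
0.36 j6 0.36 Mz mov -0.183 rest -0.183 [-1.6  0.7  4.3] 12.97
0.42 j6 0.42 Mz mov -0.151 rest -0.129 [-1.4  0.2  7. ] 13.38
0.48 j6 0.48 Mz mov -0.112 rest -0.148 [-2.2  0.6  5.5] 13.78
0.54 j6 0.54 Mz mov -0.118 rest -0.152 [-1.9 -0.2  6. ] 14.18
0.6 j6 0.6 Mz mov -0.187 rest -0.114 [-2.1  0.9  5.7] 14.57
0.66 j6 0.66 Mz mov -0.214 rest -0.125 [-1.4  0.9  5.1] 14.97
0.72 j6 0.72 Mz mov -0.205 rest -0.166 [-1.6  1.7  6.3] 15.38
0.760 mov -0.107 rest -0.111 t 15.78 [-2.1  0.5  5.1]
0.780 mov 0.021 rest -0.022 t 16.18 [-0.8  0.5  6.7]
0.800 mov 0.012 rest -0.002 t 16.57 [-1.9  0.   5.1]
0.820 mov -0.011 rest 0.008 t 16.98 [-1.3  1.5  6.3]
0.840 mov 0.013 rest -0.032 t 17.38 [-0.7  0.3  6.3]
0.860 mov -0.011 rest 0.028 t 17.77 [-1.2  0.   5.7]
0.880 mov 0.034 rest 0.066 t 18.18 [-2.5  0.1  5.4]
event
```

```bash
cat >> h.py <<'E'
def meas(t,n=6):
    j=J0.copy(); j[5]+=t; bot.goto_joints(list(j)); m1=bot.read_moment()[2]; bot.wait(.08); s=[]
    for _ in range(n): bot.wait(.025); s.append(bot.read_moment()[2])
    m=np.mean(s); print("%.3f mov %.3f rest %.3f sd %.3f t %.2f"%(t,m1,m,np.std(s),bot.read_clock()),np.round(bot.read_ft_force(),1),flush=True); return m
E
python3 - <<'E'
from h import *
b=[];t=.88
while t<1.42:
    m=meas(t)
    if m>.25 or len(b)>=3 and m<np.median(b[-6:])-.08: print("event");break
    b.append(m); t+=.02
E
```

```text
0.880 mov -0.038 rest -0.012 sd 0.042 t 18.66 [-3.2  0.5  5.2]
0.900 mov 0.008 rest -0.004 sd 0.019 t 19.14 [-2.2 -0.2  6. ]
0.920 mov 0.041 rest -0.006 sd 0.016 t 19.62 [-1.4 -0.4  6.3]
0.940 mov -0.021 rest -0.002 sd 0.024 t 20.11 [-1.9  0.3  5.8]
0.960 mov 0.002 rest 0.010 sd 0.038 t 20.59 [-2.3  1.   6.2]
0.980 mov -0.041 rest 0.001 sd 0.024 t 21.07 [-1.1  0.2  5.8]
1.000 mov -0.005 rest 0.002 sd 0.025 t 21.56 [-2.1 -0.5  6.6]
1.020 mov -0.027 rest 0.002 sd 0.019 t 22.04 [-2.4 -0.6  6.2]
1.040 mov 0.035 rest 0.018 sd 0.027 t 22.52 [-2.3  0.7  6.7]
1.060 mov 0.008 rest -0.036 sd 0.024 t 23.01 [-2.7 -0.9  6.4]
1.080 mov 0.018 rest -0.006 sd 0.009 t 23.49 [-1.4 -0.5  6.1]
1.100 mov -0.023 rest -0.017 sd 0.019 t 23.98 [-1.9  0.   5.9]
1.120 mov -0.046 rest -0.033 sd 0.034 t 24.46 [-2.5 -0.6  6.1]
1.140 mov -0.064 rest -0.089 sd 0.016 t 24.94 [-2.5 -0.9  5.2]
1.160 mov -0.103 rest -0.136 sd 0.027 t 25.43 [-1.9 -1.2  6. ]
event
```

The averaged signal is clean: it dips from 1.12 rad on, pulling ahead. I'll go on in finer steps to the zero crossing.

Run:
```python
from h import *
t=1.17
while t<1.30:
    m=meas(t,8)
    if m>-.02: print("middle");break
    t+=.01
```

```text
1.170 mov -0.034 rest -0.036 sd 0.025 t 25.96 [-2.1 -0.6  5.7]
1.180 mov -0.041 rest -0.035 sd 0.030 t 26.49 [-2.  -0.4  6. ]
1.190 mov -0.076 rest -0.064 sd 0.024 t 27.02 [-1.7 -0.3  6.1]
1.200 mov -0.053 rest -0.037 sd 0.038 t 27.56 [-2.9 -0.7  5.1]
1.210 mov -0.006 rest -0.022 sd 0.016 t 28.09 [-2.1 -0.1  6.7]
1.220 mov -0.010 rest 0.006 sd 0.025 t 28.62 [-2.2 -0.4  5.9]
middle
```

Run:
```python
from h import *
for t in (1.23,1.24,1.25,1.26):
    m=meas(t,8)
    if m>.1: print("climb");break
```

```text
1.230 mov 0.011 rest 0.024 sd 0.017 t 29.16 [-1.9  0.   5.8]
1.240 mov 0.060 rest 0.024 sd 0.029 t 29.69 [-2.4  0.1  6. ]
1.250 mov -0.009 rest 0.039 sd 0.038 t 30.23 [-1.3 -0.1  6.7]
1.260 mov 0.036 rest 0.033 sd 0.038 t 30.76 [-2.3 -0.9  5.8]
```

Run:
```python
from h import *
for t in (1.28,1.30,1.32):
    m=meas(t,6)
    if m>.12: print("climb");break
```

```text
1.280 mov -0.029 rest 0.011 sd 0.026 t 31.24 [-1.1 -0.2  6.4]
1.300 mov 0.068 rest 0.045 sd 0.039 t 31.73 [-2.1 -1.5  6.8]
1.320 mov 0.067 rest 0.081 sd 0.026 t 32.21 [-1.9 -0.8  5.8]
```

Run:
```python
from h import *
for t in (1.34,1.36,1.38,1.40):
    m=meas(t,6)
    if m>.16 or m<-.06: print("event");break
```

```text
1.340 mov 0.085 rest 0.064 sd 0.013 t 32.69 [-3.1 -0.5  6.5]
1.360 mov 0.023 rest 0.067 sd 0.021 t 33.17 [-3.5 -0.2  6.9]
1.380 mov -0.014 rest -0.003 sd 0.021 t 33.66 [-2.6 -1.1  6.6]
1.400 mov 0.057 rest -0.002 sd 0.019 t 34.14 [-3.2 -0.6  7.2]
```

Run:
```python
from h import *
print(bot.read_gripper_width(),bot.read_joint_positions()[5]-J0[5],bot.read_position())
im2=bot.camera("scene")[:,:,::-1]; cv2.imwrite("pics/s3.png",im2)
d=bot.search_frame("scene","fence")[0];print(d)
# project fence outline for various jig y
yaw=-.245;Rz=R.from_euler('z',yaw).as_matrix()
O=np.array([.4923,.0226,0])-Rz@[-.071,.068,0]
K=bot.calibration("scene");E=np.array(K["extrinsics"]);M=np.array(K["mtx"])
def pr(p):
    c=E[:3,:3]@(O+Rz@np.array(p))+E[:3,3];u=M@c;return u[:2]/u[2]
v=im2[165:285,240:400].copy();v=cv2.resize(v,None,fx=4.5,fy=4.5,interpolation=cv2.INTER_CUBIC)
for yy,col in((.100,(255,0,0)),(.0594,(0,255,0)),(.0524,(0,0,255))):
    # line of face top edge, along x in bed area
    pts=[((pr([x,yy,.05])-[240,165])*4.5).astype(int) for x in(-.03,.1)]
    cv2.line(v,tuple(map(int,pts[0])),tuple(map(int,pts[1])),col,1)
pts=[((pr([x,-.109,.05])-[240,165])*4.5).astype(int) for x in(-.03,.1)];cv2.line(v,tuple(map(int,pts[0])),tuple(map(int,pts[1])),(0,255,255),1)
cv2.imwrite("pics/g.png",v)
```

```text
0.14709307625664717 1.3999758596751022 [0.49233358 0.02226057 0.06865169]
{'bbox': [287.4, 191.6, 57.6, 24.5], 'confidence': 0.75}
```

View pics/g.png

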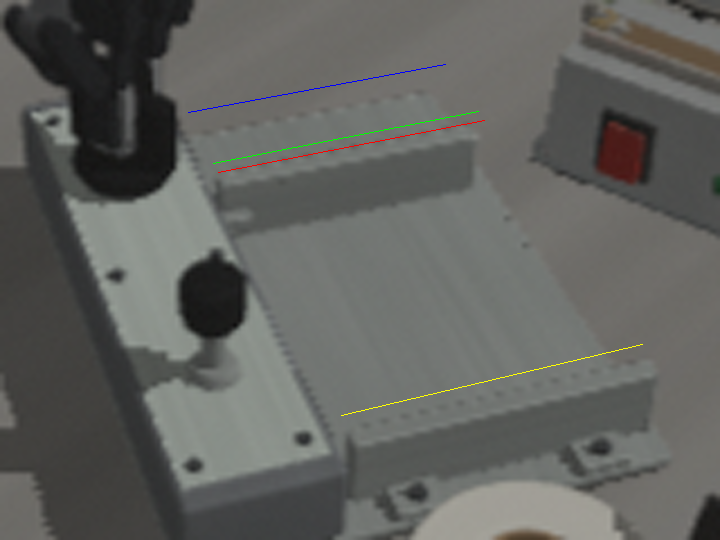

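The fence overlay shows the knob followed the gripper, with no slip. By symmetry with the old notch's exit (peak at +0.09, even by +0.14), the dip at 1.15 and peak at 1.34 put the notch middle near 1.25. I'm now just past it, so I'll wind back while measuring.

Run:
```python
from h import *
for t in (1.38,1.36,1.34,1.32,1.30,1.28,1.26,1.245): meas(t,6)
```

```text
1.380 mov 0.014 rest 0.024 sd 0.020 t 34.73 [-2.8 -0.3  6.7]
1.360 mov 0.094 rest 0.066 sd 0.023 t 35.21 [-1.9 -1.1  6. ]
1.340 mov 0.102 rest 0.082 sd 0.019 t 35.69 [-2.9  0.3  6.7]
1.320 mov 0.145 rest 0.119 sd 0.032 t 36.17 [-3.1 -0.2  6.3]
1.300 mov 0.100 rest 0.151 sd 0.022 t 36.66 [-2.3 -0.4  7. ]
1.280 mov 0.138 rest 0.090 sd 0.033 t 37.14 [-2.8 -0.6  6. ]
1.260 mov 0.093 rest 0.072 sd 0.030 t 37.62 [-1.9  0.   5.5]
1.245 mov 0.045 rest 0.010 sd 0.025 t 38.11 [-2.3 -0.5  5.9]
```

Winding back, the moment pulls into the notch between 1.36 and 1.26 and reaches zero at 1.245. That confirms the notch, so I'll let go and push the pin gently.

Run:
```python
from h import *
bot.set_gripper(0.5); bot.wait(.4)
p=bot.read_position(); bot.move_linear([p[0],p[1],.135],speed=.12)
bot.set_gripper(0.0)
x,y=.4593,-.1091
bot.move_pose([x,y,.13],down(-.245)); bot.wait(.3)
print(np.round(bot.read_ft_force(),2),bot.read_position(),bot.read_clock())
h=bot.move_linear([x,y,.1025],speed=.05,until_force=4);print("a",h,bot.read_position()[2])
h=bot.move_linear([x,y,.0865],speed=.01,until_force=10);print("b",h,bot.read_position(),np.round(bot.read_ft_force(),2),bot.read_clock())
```

```text
[ 0.61 -0.05 -0.32] [ 0.45958234 -0.10820425  0.13001715] 41.0167
a False 0.10239279249275841
b True [ 0.45944243 -0.10913964  0.08776388] [-0.29 -0.77  4.79] 43.1
```

The tip reached z = 0.0878, which is home height; blank strip would have stopped it at about 0.0945. I'll press once more, retreat and look.

Run:
```python
from h import *
x,y=.4593,-.1091
h=bot.move_linear([x,y,.0855],speed=.01,until_force=14);print(h,bot.read_position()[2],np.round(bot.read_ft_force(),2))
bot.move_linear([x,y,.20],speed=.12); bot.wait(.3)
im=bot.camera("scene")[:,:,::-1];w=bot.camera("wrist")[:,:,::-1]
cv2.imwrite("pics/s4.png",im);print(bot.read_clock())
cv2.imwrite("pics/h.png",np.hstack([cv2.resize(im[150:370,180:460],(509,400)),w[:,190:450]]))
```

```text
True 0.0877110592281978 [-1.59 -0.08  6.61]
44.8
```

View pics/h.png

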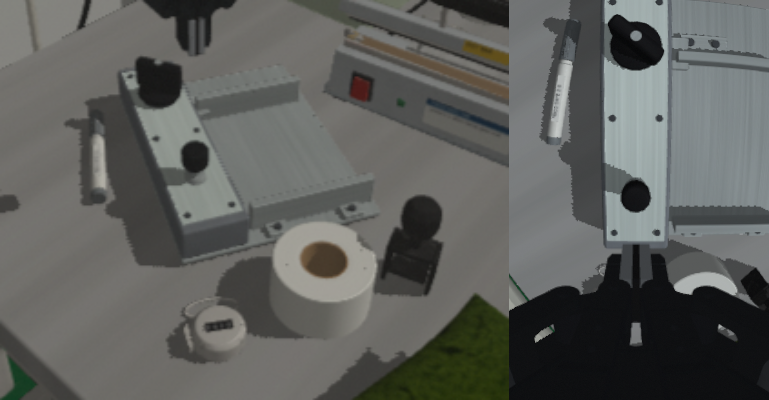

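The pin cap is low again, as at the start. The fence has moved in, the bystanders are in place and the robot is clear, so I'm handing in.

```bash
python3 -c "
from cell import bot
print(bot.close_job())"
```

```text
the job is handed in; nothing more can be done
None
```

The jig is changed over and handed in: the index pin is fully home in the next notch (knob about 1.25 rad on, fence about 42 mm in), but I wound about 0.15 rad past that notch and back, without reaching the end stop.

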